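Snap the culture dish's rim shut

ROBOT

A 7-joint arm with a two-finger parallel gripper is mounted at the origin on the work surface. World frame = base frame: x ahead of the robot, y to its left, z up, the work surface at z = 0. Lengths are in m, angles in degrees, forces in N, time in s.
With the tool pointing down it reaches from about 0.425 to 0.95 m from the base axis. Payload 16.7 kg.
Tool frame: the origin (TCP) lies at the very end of the fingers, on their centre line; the grasp point (between the pads) lies 19 mm behind it; z points along the fingers, y is the direction in which the jaws open and shut (so a half turn about z gives the same grasp; the last joint's range is limited). The gripper opens to 94 mm and grips with 3 to 60 N. Pads are 16 mm wide; open, the fingers measure 119 mm over their backs; the gripper's body (75 mm by 177 mm) begins 78 mm behind the grasp point.
Start: joints at [63.799, 24.414, 4.234, 92.017, -1.954, 63.644, -3.845], TCP at [0.204, -0.643, 0.205] pointing down, gripper open.
Joint ranges: [-163.25, 163.25], [-28.42, 122.38], [-70.27, 78.77], [12.13, 141.07], [-58.53, 238.53], [9.26, 117.41], [-156.51, 156.51]. Speed limits (degrees/s): [108.29, 108.29, 136.94, 136.94, 172.46, 172.46, 172.46].

INTERFACE

Orientations are given as a 3x3 rotation matrix whose columns are the frame's x, y, z axes.
In Python, from workcell import * gives the robot as it stands.
- The arm moves only by the shell command python3 -m creep 'ROWS' [FORCE]. ROWS is JSON, a list that holds one entry, the list of rows, each a list of 5 numbers: the opening, from 0 (shut) to 1 (fully open), then the shift along the world's x, y, z scaled (see below), then the turn about the world's z scaled (see below). A call has 1 to 5 rows; each row shifts and turns the commanded pose from where the row before left it; what a row does not reach is not made up. The controller multiplies each number of a shift by 1 m and each number of a turn by pi/2 rad. A row lasts 1/12 s, in which the tool goes at most 41.7 mm and 7.16 degrees, less where a joint would pass 70% of its speed; a pose out of reach is approached as far as the arm can. A call with a number of a shift or a turn outside -1 to 1 is refused whole. A call with a gripper value outside its range is refused whole. The fingers move at their own pace and stop on an object; FORCE is the grip in N (left out, the last holds). Time passes only in rows, so rows that do not move let the fingers close. It gives the time, the measured TCP pose, the force and the opening at its end, in the units of the state.
- observe(): the state, without advancing time (a new reading comes with each control period).
- grab_frame(name): name is "side" or "top" or "wrist"; returns the picture (384x512x3 uint8, blue, green, red); there is no depth.
- camera_params(name): a dict with "K" (3x3 intrinsics, pixels), "R" (3x3) and "t" (3): a world point X has camera coordinates R X + t. Camera axes: x right, y down, z forward; pixel columns grow to the right and rows downward; lengths in m; the calibration is good to about 2 mm. The wrist camera is an equidistant fisheye: a pixel r from the principal point sees the ray r / f radians off the axis. A picture is of the moment at which its call begins: read the wrist's pose just before it. camera_params takes no time and is no camera call; for the wrist camera it gives the pose at the moment of the call.
- job_done(): hands the job in, once; it reports no verdict.
The state is a dict: "t": time; "joint_positions": joint angles; "qd": joint speeds; "tau": joint torques, N m; "tool_pos": TCP position; "tcp_rot": TCP orientation; "force": force on the tool from outside, world axes, zero at the start; "ft_torque": the same for the moment, N m; "gripper_width": opening from 0.0 (shut) to 1.0 (fully open).
Only numpy, scipy, OpenCV 4.12 (cv2) and the standard library are available. Lean on these libraries where they do the work, as an engineer would, in place of code of your own. Each camera call takes 0.05 s, during which the arm holds its last target. There are 200 camera calls.

TASK

Close the rim of the round plant-culture dish: with the fingertips, follow the row of raised studs round the rim and press each one gently and fully in, in order from the blue stud past the green ones to the red one. Keep the fingertips close over the rim (within about 40 mm above it) from the first stud to the last. Do not lift, tip or shift the dish, leave the pot, the jar and the Petri dish where they are, and finish with the hand clear.

Things in the scene. Friction and masses are not known exactly. Their poses are not given: they have to be found in the camera images.
- dish: round plant-culture dish, loose, about 0.9 kg, 188 mm across its white rim, clear lid over seedlings, turned to any yaw. Origin at the centre of its underside, z up; x points from the centre to stud 4, the middle of the row
- dish_lid (a point): centre of the lid, level with the flat white rim, 55 mm above the bench; a grey vent knob (26 mm across, 15 mm tall) stands here. Seven snap studs stand on the rim on a 76 mm radius, 40 degrees (52 mm) apart, counter-clockwise seen from above from the blue stud 1 to the red stud 7; a wide 120 degree gap parts red from blue
- pot: bystander: black square seedling pot, 66 mm wide, 60 mm tall, with a plant and a blue label up to about 95 mm; origin under its centre
- jar: bystander: amber glass jar with white cap, 52 mm across, 75 mm tall; origin under its centre
- petri: bystander: closed Petri dish, 91 mm across, 16 mm tall; origin under its centre
- stud1_top (a point): crown of stud 1, a blue low-domed round snap stud, 25 mm across; this point lies on its top centre, about 7 mm above the rim when raised, 2 mm when fully in; z up
- stud1 (a joint): how far stud 1 is pushed in, m: 0 to 0.001 at the start, 0.005 fully in at a hard stop. Slides straight down against about 3 N of friction and stays where it is left; no spring
- stud2_top (a point): crown of stud 2, a green low-domed round snap stud, 25 mm across; this point lies on its top centre, about 7 mm above the rim when raised, 2 mm when fully in; z up
- stud2 (a joint): how far stud 2 is pushed in, m: 0 to 0.001 at the start, 0.005 fully in at a hard stop. Slides straight down against about 3 N of friction and stays where it is left; no spring
- stud3_top (a point): crown of stud 3, a green low-domed round snap stud, 25 mm across; this point lies on its top centre, about 7 mm above the rim when raised, 2 mm when fully in; z up
- stud3 (a joint): how far stud 3 is pushed in, m: 0 to 0.001 at the start, 0.005 fully in at a hard stop. Slides straight down against about 3 N of friction and stays where it is left; no spring
- stud4_top (a point): crown of stud 4, a green low-domed round snap stud, 25 mm across; this point lies on its top centre, about 7 mm above the rim when raised, 2 mm when fully in; z up
- stud4 (a joint): how far stud 4 is pushed in, m: 0 to 0.001 at the start, 0.005 fully in at a hard stop. Slides straight down against about 3 N of friction and stays where it is left; no spring
- stud5_top (a point): crown of stud 5, a green low-domed round snap stud, 25 mm across; this point lies on its top centre, about 7 mm above the rim when raised, 2 mm when fully in; z up
- stud5 (a joint): how far stud 5 is pushed in, m: 0 to 0.001 at the start, 0.005 fully in at a hard stop. Slides straight down against about 3 N of friction and stays where it is left; no spring
- stud6_top (a point): crown of stud 6, a green low-domed round snap stud, 25 mm across; this point lies on its top centre, about 7 mm above the rim when raised, 2 mm when fully in; z up
- stud6 (a joint): how far stud 6 is pushed in, m: 0 to 0.001 at the start, 0.005 fully in at a hard stop. Slides straight down against about 3 N of friction and stays where it is left; no spring
- stud7_top (a point): crown of stud 7, a red low-domed round snap stud, 25 mm across; this point lies on its top centre, about 7 mm above the rim when raised, 2 mm when fully in; z up
- stud7 (a joint): how far stud 7 is pushed in, m: 0 to 0.001 at the start, 0.005 fully in at a hard stop. Slides straight down against about 3 N of friction and stays where it is left; no spring

How it is judged (in metres and radians):
On the way, in this order (a step that is already met when the one before it is completed fails the run):
1. stud 1 (blue) is pressed fully in (value of joint stud1 above 0.004 m), for 0.1 s.
2. stud 2 (green) is pressed fully in (value of joint stud2 above 0.004 m), for 0.1 s.
3. stud 3 (green) is pressed fully in (value of joint stud3 above 0.004 m), for 0.1 s.
4. stud 4 (green) is pressed fully in (value of joint stud4 above 0.004 m), for 0.1 s.
5. stud 5 (green) is pressed fully in (value of joint stud5 above 0.004 m), for 0.1 s.
6. stud 6 (green) is pressed fully in (value of joint stud6 above 0.004 m), for 0.1 s.
7. stud 7 (red) is pressed fully in (value of joint stud7 above 0.004 m), for 0.1 s.
At the end, for the whole second after the job is handed in: all seven studs are at least 4 mm of their 5 mm in, pressed in order from blue to red; the dish stands level, at rest, within 20 mm of where it was; pot, jar and Petri dish within 15 mm of where they were (value of joint each of stud1, stud2, stud3, stud4, stud5, stud6, stud7 above 0.004 m and distance of dish from where it was at the start of the episode below 0.02 m and angle between dish's own z axis and vertical below 0.05 rad and linear speed of dish below 0.01 m/s and distance of each of pot, jar, petri from where it was at the start of the episode below 0.015 m); the robot touches nothing.
It fails at once if the dish is lifted, tipped or shifted by more than 20 mm (distance of dish from where it was at the start of the episode above 0.02 m or height (world z) of dish above 0.008 m or angle between dish's own z axis and vertical above 0.1 rad).
It fails at once if the dish is touched with the hand or arm instead of the fingers (contact force between dish and the arm above 2 N).
It fails at once if the dish is pressed roughly (more than 45 N) (contact force between dish and the fingers above 45 N).
It fails at once if the fingertips leave the rim (more than about 70 mm above it) between the first and the last stud (value of joint stud1 above 0.004 m and not (value of joint stud7 above 0.004 m) and z of the grasp point in the frame of dish above 0.145 m).
It fails at once if a bystander is moved by more than 15 mm (distance of any of pot, jar, petri from where it was at the start of the episode above 0.015 m).
It also fails if it takes over 51 s, if anything falls off the work surface, if the arm or the gripper's body presses on something with over 40 N, if the wrist force passes 120 N, or if a joint passes its speed limit or range.

## Working session

There is one attempt and no reset: what is moved stays moved. The work goes in short steps, Python scripts to look and compute and a shell command to move; the robot and the scene stay as the last step left them, time stands still between calls to the robot, and variables do not carry over. Pictures are saved under pics/ and viewed, about 8 in all and at most 12, crops included, and the job is handed in when it is done.

```bash
mkdir -p pics; python3 - <<'E'
from workcell import *
import cv2,numpy as np
s=observe();print(s['t'],s['tool_pos'],np.round(s['tcp_rot'],3).tolist(),s['force'],s['gripper_width'])
for n in ('top','side'):
    im=grab_frame(n);cv2.imwrite(f'pics/{n}0.png',im)
    p=camera_params(n);print(n,{k:np.round(v,4).tolist() for k,v in p.items() if k in('K','R','t')})
E
```

```text
0.0 [ 0.20433576 -0.64287568  0.20477972] [[0.953, 0.303, -0.0], [0.303, -0.953, 0.001], [-0.0, -0.001, -1.0]] [-0.40470205 -0.39977245 -0.23513973] 0.9967432615623113
top {'K': [[413.5921, 0.0, 259.8967], [0.0, 413.5921, 190.1396], [0.0, 0.0, 1.0]], 'R': [[-0.0215, -0.9998, 0.0038], [-0.9947, 0.021, -0.1004], [0.1003, -0.0059, -0.9949]], 't': [0.0029, 0.5781, 0.9653]}
side {'K': [[356.2379, 0.0, 255.4324], [0.0, 356.2379, 189.1463], [0.0, 0.0, 1.0]], 'R': [[-0.9377, -0.3467, 0.0209], [-0.2353, 0.59, -0.7724], [0.2555, -0.7292, -0.6348]], 't': [0.5274, 0.182, 0.6557]}
```

View pics/top0.png

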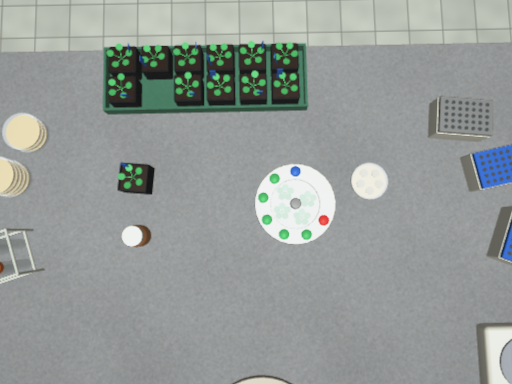

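View pics/side0.png

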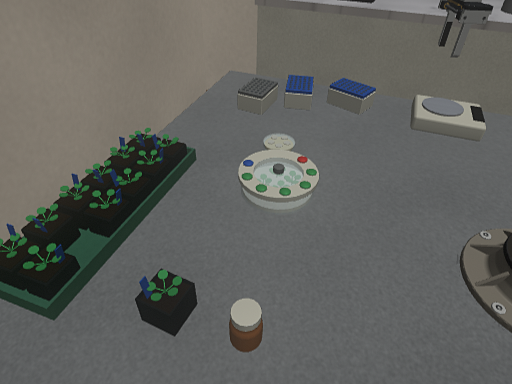

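The top view shows the dish at about (295,204): blue stud at (295,171), greens running counter-clockwise through (274,179), (263,198), (267,220), (284,235) and (306,235), red at (323,220). In the side view blue is at (248,163) and red at (302,159). Petri is near the dish at top (370,181); pot and jar are well to the left.

```bash
cat > m.py <<'E'
import numpy as np,cv2
from workcell import *
from scipy.optimize import least_squares
def cent(im,guess,r=8):
    hsv=cv2.cvtColor(im,cv2.COLOR_BGR2HSV);out=[]
    for u,v in guess:
        m=np.zeros(im.shape[:2],np.uint8);cv2.circle(m,(u,v),r,255,-1)
        m[(hsv[...,1]<140)]=0
        y,x=np.nonzero(m);out.append([x.mean(),y.mean(),len(x)])
    return np.array(out)
def proj(p,X):
    c=X@np.array(p['R']).T+np.array(p['t']);return (c[:,:2]/c[:,2:])*p['K'][0][0]+np.array(p['K'])[:2,2]
def studs(q,n=7):
    a=q[2]+np.radians(40)*(np.arange(7)-3)
    return np.c_[q[0]+.076*np.cos(a),q[1]+.076*np.sin(a),np.full(7,q[3])]
E
python3 - <<'E'
from m import *
G={'top':[(295,171),(274,179),(263,198),(267,220),(284,235),(306,235),(323,220)],
'side':[(248,163),(247,177),(262,188),(285,191),(305,185),(312,172),(302,159)]}
C={};P={}
for n in G: C[n]=cent(cv2.imread(f'pics/{n}0.png'),G[n]);P[n]=camera_params(n);print(n,C[n].round(1).tolist())
M={n:np.array(P[n]['K'])@np.c_[P[n]['R'],P[n]['t']] for n in G}
X=cv2.triangulatePoints(M['top'],M['side'],C['top'][:,:2].T.copy(),C['side'][:,:2].T.copy());X=(X[:3]/X[3]).T;print(X.round(4))
f=lambda q:np.r_[[ (proj(P[n],studs(q))-C[n][:,:2]).ravel() for n in G]].ravel()
a0=np.arctan2(*(X[3]-X.mean(0))[[1,0]])
r=least_squares(f,[*X.mean(0)[:2],a0,.06]);print(r.x,np.degrees(r.x[2]),abs(r.fun).max(),studs(r.x).round(4).tolist())
# petri on top view at z .016
for n,(u,v),z in(('petri',(370,181),.016),('pot',(136,179),.06),('jar',(132,236),.075)):
    p=P['top'];d=np.array(p['R']).T@np.linalg.inv(p['K'])@[u,v,1];c=-np.array(p['R']).T@p['t'];print(n,c+d*(z-c[2])/d[2])
E
```

```text
top [[295.0, 170.9, 68.0], [274.4, 177.4, 42.0], [263.1, 196.5, 43.0], [266.7, 218.5, 45.0], [283.9, 233.2, 42.0], [306.4, 233.5, 45.0], [323.2, 219.9, 69.0]]
side [[247.7, 162.5, 45.0], [246.4, 175.3, 15.0], [260.9, 187.1, 15.0], [284.9, 189.8, 11.0], [305.1, 183.8, 15.0], [311.5, 171.0, 12.0], [302.0, 159.0, 41.0]]
[[ 0.6181 -0.0927  0.0584]
 [ 0.6032 -0.044   0.0591]
 [ 0.5588 -0.0166  0.0589]
 [ 0.5071 -0.0237  0.0615]
 [ 0.4725 -0.0626  0.0594]
 [ 0.4705 -0.1146  0.0593]
 [ 0.502  -0.1545  0.059 ]]
[ 0.54254839 -0.09073773  2.06078074  0.05936142] 118.07403907842024 0.894753241238277 [[0.6185, -0.0933, 0.0594], [0.6024, -0.0439, 0.0594], [0.5583, -0.0164, 0.0594], [0.5068, -0.0237, 0.0594], [0.472, -0.0624, 0.0594], [0.4703, -0.1143, 0.0594], [0.5024, -0.1552, 0.0594]]
petri [ 0.59608866 -0.27900814  0.016     ]
pot [0.60709764 0.27918827 0.06      ]
jar [0.4751191  0.28269725 0.075     ]
```

```bash
python3 -m creep '[[[0,0.02,0.026,0,0],[0,0.02,0.026,0,0],[0,0.02,0.026,0,0],[0,0.02,0.026,0,0],[0,0.02,0.026,0,0]]]' 10
python3 -m creep '[[[0,0.02,0.026,0,0],[0,0.02,0.026,0,0],[0,0.02,0.026,0,0],[0,0.02,0.026,0,0],[0,0.02,0.026,0,0]]]'
```

```text
t: 0.52
tool_pos: [0.305, -0.5118, 0.2052]
tcp_rot: [[0.953, 0.303, -0.0], [0.303, -0.953, 0.0], [-0.0, -0.001, -1.0]]
force: [-0.3, -0.9, 0.3]
gripper_width: 0.681
t: 0.93
tool_pos: [0.4051, -0.3817, 0.2053]
tcp_rot: [[0.953, 0.303, -0.0], [0.303, -0.953, 0.0], [-0.0, -0.0, -1.0]]
force: [0.7, -0.5, 0.5]
gripper_width: 0.328
```

```bash
python3 -m creep '[[[0,0.02,0.026,0,0],[0,0.02,0.026,0,0],[0,0.02,0.026,0,0],[0,0.02,0.026,0,0],[0,0.02,0.026,0,0]]]'
python3 -m creep '[[[0,0.02,0.026,0,0],[0,0.02,0.026,0,0],[0,0.02,0.026,0,0],[0,0.018,0.026,-0.02,0],[0,0.015,0.026,-0.03,0]]]'
python3 - <<'E'
from m import *
p=camera_params('wrist');im=grab_frame('wrist');cv2.imwrite('pics/w1.png',im)
print({k:np.round(v,4).tolist() for k,v in p.items() if k in('K','R','t')},p.keys())
print(observe()['tool_pos'])
E
```

```text
t: 1.35
tool_pos: [0.5051, -0.2518, 0.2054]
tcp_rot: [[0.953, 0.303, -0.0], [0.303, -0.953, 0.0], [-0.0, -0.0, -1.0]]
force: [0.8, -0.6, -0.2]
gripper_width: 0.007
t: 1.77
tool_pos: [0.5999, -0.1224, 0.1576]
tcp_rot: [[0.953, 0.303, 0.005], [0.303, -0.953, -0.0], [0.004, 0.002, -1.0]]
force: [1.7, -0.8, -0.8]
gripper_width: 0.006
{'K': [[297.3186, 0.0, 254.7946], [0.0, 297.3186, 191.1111], [0.0, 0.0, 1.0]], 'R': [[0.3036, -0.9528, 0.0011], [-0.9181, -0.2922, 0.2679], [-0.2549, -0.0824, -0.9635]], 't': [-0.2987, 0.5003, 0.4902]} dict_keys(['K', 'R', 't'])
[ 0.59866135 -0.11554159  0.15027534]
```

View pics/w1.png

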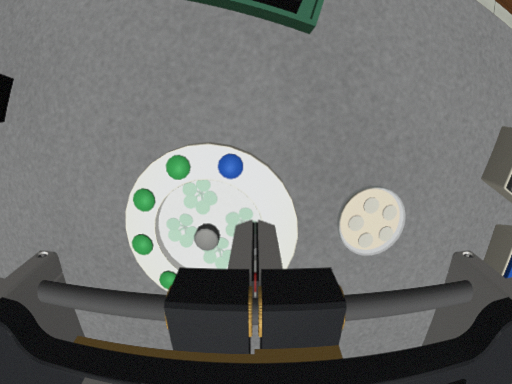

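The wrist view shows blue at (230,166), greens at (178,167), (144,200), (143,244) and (168,280, partly hidden), and the shut fingers over the dish near (255,230). I'll use it to refine the fit.

```bash
python3 - <<'E'
from m import *
im=grab_frame('wrist');p=camera_params('wrist');s=observe();print(s['tool_pos'])
g=[(230,166),(178,167),(144,200),(143,244)]
C=cent(im,g,17);print(C.round(1).tolist())
def pf(X):
    c=X@np.array(p['R']).T+p['t'];r=np.hypot(c[:,0],c[:,1]);th=np.arctan2(r,c[:,2])
    return c[:,:2]/r[:,None]*th[:,None]*p['K'][0][0]+np.array(p['K'])[:2,2]
T=[camera_params(n) for n in('top','side')]
G=[[(295,171),(274,178),(263,197),(267,219),(284,234),(306,234),(323,220)],[(248,163),(247,177),(262,188),(285,191),(305,185),(312,172),(302,159)]]
CT=[cent(cv2.imread(f'pics/{n}0.png'),gg)[:,:2] for n,gg in zip(('top','side'),G)]
fw=lambda q:(pf(studs(q))[:4]-C[:,:2]).ravel()
q0=[.5425,-.0907,2.061,.0594]
print('pred',(fw(q0)).round(1))
for f in (fw,lambda q:np.r_[fw(q)*1.5,*[(proj(t,studs(q))-c).ravel() for t,c in zip(T,CT)]]):
    r=least_squares(f,q0);print(r.x,abs(r.fun).max())
S=studs(r.x);print(S.round(4).tolist(),np.diff(S,axis=0).round(4).tolist())
E
```

```text
[ 0.59688157 -0.11792115  0.15161968]
[[236.4, 167.3, 421.0], [183.3, 168.0, 418.0], [148.0, 201.2, 353.0], [146.0, 246.5, 292.0]]
pred [ 1.2 -2.9 -0.1 -3.2 -0.3 -3.1 -0.5 -2.8]
[ 0.5392261  -0.09133846  2.06776755  0.05797873] 0.44837091822816433
[ 0.54059547 -0.09141373  2.06654393  0.0602285 ] 1.7826644779332241
[[0.6166, -0.0935, 0.0602], [0.6002, -0.0442, 0.0602], [0.5559, -0.017, 0.0602], [0.5044, -0.0246, 0.0602], [0.4699, -0.0634, 0.0602], [0.4685, -0.1154, 0.0602], [0.5008, -0.1561, 0.0602]] [[-0.0164, 0.0493, 0.0], [-0.0443, 0.0272, 0.0], [-0.0514, -0.0076, 0.0], [-0.0345, -0.0389, 0.0], [-0.0014, -0.052, 0.0], [0.0323, -0.0407, 0.0]]
```

```bash
python3 -m creep '[[[0,0.019,0.0245,-0.02,0],[0,0,0,-0.025,0],[0,0,0,-0.025,0],[0,0,0,0,0],[0,0,0,0,0]]]'
```

```text
t: 2.28
tool_pos: [0.6152, -0.0996, 0.0854]
tcp_rot: [[0.953, 0.303, -0.003], [0.303, -0.953, 0.0], [-0.002, -0.001, -1.0]]
force: [-0.2, 0.1, -0.0]
gripper_width: 0.005
```

```bash
python3 -m creep '[[[0,0.001,0.005,-0.01,0],[0,0,0,-0.008,0],[0,0,0,0,0],[0,0,0,-0.003,0],[0,0,0,0,0]]]'
python3 -m creep '[[[0,0,0,-0.002,0],[0,0,0,0,0]]]'
```

```text
t: 2.7
tool_pos: [0.6172, -0.0944, 0.0651]
tcp_rot: [[0.953, 0.303, 0.0], [0.303, -0.953, -0.0], [0.0, 0.0, -1.0]]
force: [-0.1, 0.3, 0.3]
gripper_width: 0.006
t: 2.87
tool_pos: [0.6172, -0.0944, 0.063]
tcp_rot: [[0.953, 0.303, 0.0], [0.303, -0.953, -0.0], [0.0, 0.0, -1.0]]
force: [-0.4, 0.8, -0.7]
gripper_width: 0.005
```

```bash
python3 -m creep '[[[0,0,0,-0.002,0],[0,0,0,0,0]]]'
```

```text
t: 3.03
tool_pos: [0.6175, -0.0943, 0.0611]
tcp_rot: [[0.953, 0.303, 0.001], [0.303, -0.953, -0.0], [0.001, 0.0, -1.0]]
force: [0.3, -0.1, 1.7]
gripper_width: 0.003
```

```bash
python3 -m creep '[[[0,0,0,-0.001,0],[0,0,0,-0.001,0],[0,0,0,0,0]]]'; python3 -m creep '[[[0,0,0,-0.001,0],[0,0,0,0,0]]]'
```

```text
t: 3.28
tool_pos: [0.6174, -0.0943, 0.059]
tcp_rot: [[0.953, 0.303, 0.0], [0.303, -0.953, -0.0], [0.0, 0.0, -1.0]]
force: [0.4, -0.6, 2.8]
gripper_width: 0.006
t: 3.45
tool_pos: [0.6173, -0.0943, 0.058]
tcp_rot: [[0.953, 0.303, 0.0], [0.303, -0.953, -0.0], [0.0, 0.0, -1.0]]
force: [1.4, -0.4, 1.8]
gripper_width: 0.004
```

```bash
python3 -m creep '[[[0,0,0,-0.001,0],[0,0,0,0,0]]]'
```

```text
t: 3.62
tool_pos: [0.6174, -0.0942, 0.057]
tcp_rot: [[0.953, 0.303, 0.0], [0.303, -0.953, 0.0], [0.0, 0.0, -1.0]]
force: [0.8, -0.5, 3.9]
gripper_width: 0.005
```

```bash
python3 -m creep '[[[0,0,0,-0.001,0],[0,0,0,0,0]]]'
```

```text
t: 3.78
tool_pos: [0.6175, -0.0943, 0.0568]
tcp_rot: [[0.953, 0.303, 0.001], [0.303, -0.953, -0.0], [0.001, 0.0, -1.0]]
force: [-2.7, -0.7, 13.5]
gripper_width: 0.007
```

```bash
python3 -m creep '[[[0,0,0,0.016,0],[0,-0.008,0.025,0,0],[0,-0.009,0.025,0,0],[0,0,0,-0.008,0],[0,0,0,0,0]]]'; python3 -m creep '[[[0,0,0,-0.002,0],[0,0,0,-0.002,0],[0,0,0,-0.001,0],[0,0,0,-0.001,0],[0,0,0,0,0]]]'
```

```text
t: 4.2
tool_pos: [0.599, -0.0426, 0.0629]
tcp_rot: [[0.952, 0.305, -0.002], [0.305, -0.952, 0.0], [-0.002, -0.001, -1.0]]
force: [-1.6, -0.6, -0.6]
gripper_width: 0.004
t: 4.62
tool_pos: [0.6002, -0.0448, 0.0578]
tcp_rot: [[0.953, 0.302, -0.0], [0.302, -0.953, -0.0], [-0.0, 0.0, -1.0]]
force: [-0.8, -0.1, 1.2]
gripper_width: 0.003
```

```bash
 python3 -m creep '[[[0,0,0,-0.001,0],[0,0,0,-0.001,0],[0,0,0,0,0],[0,0,0,0,0]]]'
```

```text
t: 4.95
tool_pos: [0.6004, -0.0448, 0.0567]
tcp_rot: [[0.953, 0.302, 0.0], [0.302, -0.953, -0.0], [0.0, 0.001, -1.0]]
force: [-4.7, -2.9, 14.2]
gripper_width: 0.001
```

Stud 2 hit the same hard stop (z 0.0567 at 14 N). Next is stud 3.

```bash
python3 -m creep '[[[0,0,0,0.016,0],[0,-0.022,0.014,0,0],[0,-0.0225,0.0135,0,0],[0,0,0,-0.008,0],[0,0,0,0,0]]]'; python3 -m creep '[[[0,0,0,-0.002,0],[0,0,0,-0.002,0],[0,0,0,-0.001,0],[0,0,0,-0.001,0],[0,0,0,0,0]]]';  python3 -m creep '[[[0,0,0,-0.001,0],[0,0,0,-0.001,0],[0,0,0,0,0],[0,0,0,0,0]]]'
```

```text
t: 5.37
tool_pos: [0.5546, -0.0163, 0.0634]
tcp_rot: [[0.953, 0.304, -0.001], [0.304, -0.953, -0.0], [-0.001, -0.0, -1.0]]
force: [0.1, 0.8, 0.2]
gripper_width: 0.003
t: 5.78
tool_pos: [0.5562, -0.017, 0.0579]
tcp_rot: [[0.953, 0.302, 0.0], [0.302, -0.953, 0.0], [0.0, 0.0, -1.0]]
force: [0.4, 0.5, 1.2]
gripper_width: 0.006
t: 6.12
tool_pos: [0.5563, -0.017, 0.0568]
tcp_rot: [[0.953, 0.303, 0.001], [0.303, -0.953, -0.0], [0.001, 0.001, -1.0]]
force: [-3.0, -2.2, 13.6]
gripper_width: 0.007
```

```bash
python3 -m creep '[[[0,0,0,0.016,0],[0,-0.026,-0.004,0,0],[0,-0.026,-0.0035,0,0],[0,0,0,-0.008,0],[0,0,0,0,0]]]'; python3 -m creep '[[[0,0,0,-0.002,0],[0,0,0,-0.002,0],[0,0,0,-0.001,0],[0,0,0,-0.001,0],[0,0,0,0,0]]]';  python3 -m creep '[[[0,0,0,-0.001,0],[0,0,0,-0.001,0],[0,0,0,0,0],[0,0,0,0,0]]]'
```

```text
t: 6.53
tool_pos: [0.5023, -0.0246, 0.0633]
tcp_rot: [[0.953, 0.303, -0.001], [0.303, -0.953, -0.0], [-0.001, -0.0, -1.0]]
force: [0.2, 0.5, -0.0]
gripper_width: 0.005
t: 6.95
tool_pos: [0.5042, -0.0241, 0.0579]
tcp_rot: [[0.953, 0.303, 0.0], [0.303, -0.953, 0.0], [0.0, -0.0, -1.0]]
force: [1.2, -0.3, 1.7]
gripper_width: 0.005
t: 7.28
tool_pos: [0.5043, -0.0241, 0.0567]
tcp_rot: [[0.953, 0.303, 0.001], [0.303, -0.953, 0.0], [0.001, 0.0, -1.0]]
force: [-2.9, -0.1, 14.8]
gripper_width: 0.004
```

Stud 4 is in. The stud 5 shift is (-0.0345, -0.039); once there I'll lift slightly and take a wrist check.

```bash
python3 -m creep '[[[0,0,0,0.016,0],[0,-0.017,-0.0195,0,0],[0,-0.0175,-0.0195,0,0],[0,0,0,0,0],[0,0,0,0,0]]]'; python3 - <<'E'
from m import *
im=grab_frame('wrist');im2=grab_frame('side')
p=camera_params('wrist');print(observe()['tool_pos'])
X=studs([.5406,-.0914,2.0665,.057])
c=X@np.array(p['R']).T+p['t'];r=np.hypot(c[:,0],c[:,1]);th=np.arctan2(r,c[:,2])
u=c[:,:2]/r[:,None]*th[:,None]*p['K'][0][0]+np.array(p['K'])[:2,2]
print(u.round(0).tolist())
a=cv2.resize(im[:, 60:450],None,fx=1,fy=1)
b=cv2.resize(im2[130:226,216:346],None,fx=4,fy=4)
b=cv2.resize(b,(int(b.shape[1]*384/b.shape[0]),384))[:, :400]
cv2.imwrite('pics/c1.png',np.hstack([a,b]));print(a.shape,b.shape)
E
```

```text
t: 7.7
tool_pos: [0.4686, -0.0641, 0.072]
tcp_rot: [[0.954, 0.301, -0.0], [0.301, -0.954, -0.0], [-0.0, 0.0, -1.0]]
force: [0.6, 0.5, -0.4]
gripper_width: 0.006
[ 0.46969373 -0.06278091  0.07206842]
[[364.0, 40.0], [289.0, 35.0], [228.0, 85.0], [217.0, 162.0], [256.0, 224.0], [322.0, 245.0], [385.0, 220.0]]
(384, 390, 3) (384, 400, 3)
```

View pics/c1.png

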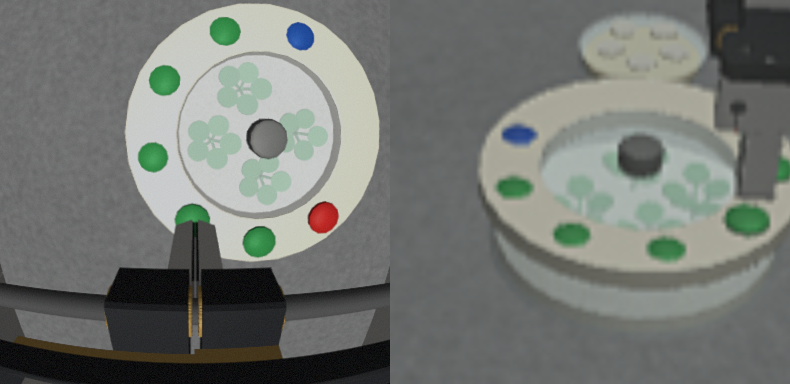

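The wrist crop shows studs 1–4 flat, blue at full-image (360,36) against a predicted (364,40), so the dish hasn't moved. The tip is centred over stud 5 at about (252,222), and studs 5–7 are still raised.

```bash
python3 -m creep '[[[0,0,0,-0.008,0],[0,0,0,-0.002,0],[0,0,0,-0.002,0],[0,0,0,-0.001,0],[0,0,0,-0.001,0]]]';  python3 -m creep '[[[0,0,0,-0.001,0],[0,0,0,-0.001,0],[0,0,0,0,0],[0,0,0,0,0]]]'
python3 -m creep '[[[0,0,0,0.016,0],[0,-0.001,-0.026,0,0],[0,-0.0005,-0.026,0,0],[0,0,0,-0.008,0],[0,0,0,0,0]]]'; python3 -m creep '[[[0,0,0,-0.002,0],[0,0,0,-0.002,0],[0,0,0,-0.001,0],[0,0,0,-0.001,0],[0,0,0,0,0]]]';  python3 -m creep '[[[0,0,0,-0.001,0],[0,0,0,-0.001,0],[0,0,0,0,0],[0,0,0,0,0]]]'
```

```text
t: 8.22
tool_pos: [0.4694, -0.0627, 0.0578]
tcp_rot: [[0.953, 0.303, 0.0], [0.303, -0.953, 0.0], [0.0, -0.0, -1.0]]
force: [0.4, 2.7, 4.1]
gripper_width: 0.006
t: 8.55
tool_pos: [0.4695, -0.0629, 0.0567]
tcp_rot: [[0.953, 0.303, 0.001], [0.303, -0.953, 0.0], [0.001, 0.0, -1.0]]
force: [-3.7, 3.2, 17.2]
gripper_width: 0.003
t: 8.97
tool_pos: [0.4667, -0.1164, 0.063]
tcp_rot: [[0.954, 0.3, -0.001], [0.3, -0.954, -0.0], [-0.001, -0.0, -1.0]]
force: [-0.1, 1.0, 0.5]
gripper_width: 0.008
t: 9.38
tool_pos: [0.4676, -0.1147, 0.0579]
tcp_rot: [[0.953, 0.304, -0.0], [0.304, -0.953, 0.0], [-0.0, -0.0, -1.0]]
force: [-0.5, 0.3, 0.4]
gripper_width: 0.008
t: 9.72
tool_pos: [0.4679, -0.1148, 0.0567]
tcp_rot: [[0.953, 0.303, 0.0], [0.303, -0.953, 0.0], [0.0, -0.0, -1.0]]
force: [-5.8, 3.1, 18.5]
gripper_width: 0.007
```

Studs 5 and 6 are in. Next is stud 7 (shift +0.033, -0.041).

```bash
python3 -m creep '[[[0,0,0,0.016,0],[0,0.0165,-0.0205,0,0],[0,0.0165,-0.0205,0,0],[0,0,0,-0.008,0],[0,0,0,0,0]]]'; python3 -m creep '[[[0,0,0,-0.002,0],[0,0,0,-0.002,0],[0,0,0,-0.001,0],[0,0,0,-0.001,0],[0,0,0,0,0]]]';  python3 -m creep '[[[0,0,0,-0.001,0],[0,0,0,-0.001,0],[0,0,0,0,0],[0,0,0,0,0],[0,0,0,0,0]]]'
```

```text
t: 10.13
tool_pos: [0.5007, -0.1569, 0.063]
tcp_rot: [[0.953, 0.302, -0.001], [0.302, -0.953, 0.0], [-0.001, -0.0, -1.0]]
force: [-0.7, 0.3, -0.3]
gripper_width: 0.004
t: 10.55
tool_pos: [0.5004, -0.1558, 0.058]
tcp_rot: [[0.953, 0.303, -0.0], [0.303, -0.953, 0.0], [-0.0, -0.0, -1.0]]
force: [-0.8, -0.4, 1.4]
gripper_width: 0.004
t: 10.97
tool_pos: [0.5007, -0.1559, 0.0567]
tcp_rot: [[0.953, 0.303, 0.0], [0.303, -0.953, 0.0], [0.0, -0.0, -1.0]]
force: [-5.9, 2.2, 17.1]
gripper_width: 0.004
```

Now lift straight up, move off toward -y, and check.

```bash
python3 -m creep '[[[0,0,0,0.02,0],[0,0,0,0.035,0],[0,0,0,0.035,0],[0,0,0,0.03,0],[0,-0.01,-0.03,0.02,0]]]'; python3 -m creep '[[[0,-0.015,-0.035,0,0],[0,-0.015,-0.035,0,0],[0,-0.015,-0.035,0,0],[0,-0.015,-0.035,0,0],[0,0,0,0,0]]]'; python3 - <<'E'
from m import *
im=grab_frame('top');im2=grab_frame('side');print(observe()['tool_pos'],observe()['force'])
a=cv2.resize(im[120:260,220:420],(400,280),interpolation=cv2.INTER_CUBIC)
b=cv2.resize(im2[130:228,226:366],(400,280),interpolation=cv2.INTER_CUBIC)
cv2.imwrite('pics/f.png',np.hstack([a,b]))
G=[(295,171),(274,178),(263,197),(267,219),(284,234),(306,234),(323,220)]
C0=cent(cv2.imread('pics/top0.png'),G);C1=cent(im,G);print((C1-C0)[:,:2].round(1).tolist())
E
```

```text
t: 11.38
tool_pos: [0.4934, -0.1817, 0.1993]
tcp_rot: [[0.951, 0.309, 0.004], [0.309, -0.951, 0.001], [0.004, 0.0, -1.0]]
force: [1.5, 0.4, -0.0]
gripper_width: 0.005
t: 11.8
tool_pos: [0.4269, -0.3327, 0.196]
tcp_rot: [[0.955, 0.296, -0.001], [0.296, -0.955, -0.002], [-0.001, 0.002, -1.0]]
force: [-0.2, 0.3, 0.3]
gripper_width: 0.004
[ 0.42993595 -0.32733807  0.19583634] [ 0.16198174  0.50318659 -0.59093885]
[[-0.0, 0.1], [-0.3, -0.2], [0.0, -0.3], [0.1, -0.1], [0.1, -0.2], [-0.1, -0.3], [-0.1, -0.1]]
```

View pics/f.png

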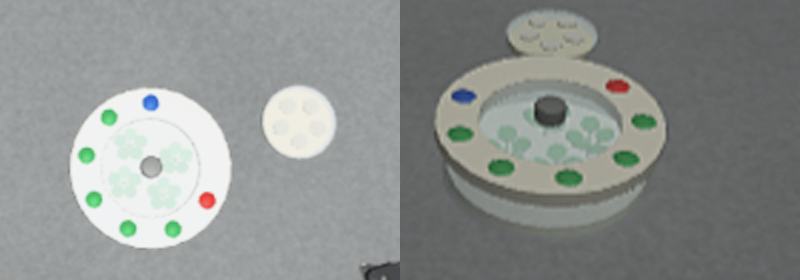

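The final view shows all seven studs flat, the dish unmoved (0.3 px or less), the Petri dish in place and the hand clear.

```bash
python3 -c "
from workcell import *
print(max(abs(v) for v in observe()['qd'])); print(job_done())"
```

```text
2.1617351999442924
the job is handed in; nothing more can be done
None
```

All seven studs are pressed fully in, in order from blue to red, and the job was handed in at about 12 s of the 51 s allowed. No verdict is reported, so this rests on my own checks.

- **Pressing:** I used the shut fingertips. Each stud stopped at the same tip height, 56.7–56.8 mm, against an expected 57 mm when fully in. The stop force was 13–19 N against the 45 N limit. Between studs the tips stayed about 17 mm or less above the rim.
- **Final pictures:** The studs look flat, and their positions in the top view moved by at most 0.3 px (under about 1 mm), so the dish did not shift. The Petri dish looked unmoved. The hand ended clear at z of about 0.2 m, with wrist force near zero.
- **Not re-measured:** I did not check the pot and jar again at the end. The arm's path never came near them.
- **Loose ends:**
  - The cameras disagreed by 2–3 mm on the dish centre, which is small next to the 25 mm studs.
  - A joint still showed about 2 degrees/s of settling motion when I handed in.

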